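# Line up the sample transformers by size

### The arm

A 6-joint arm with a two-finger parallel gripper is mounted at the origin on the work surface. World frame = base frame: x ahead of the robot, y to its left, z up, the work surface at z = 0. Lengths are in m, angles in rad, forces in N, time in s.
With the tool pointing down it reaches from about 0.35 to 0.975 m from the base axis. Payload 4.9 kg.
Tool frame: the origin (TCP) lies midway between the tips of the shut fingers; the grasp point (between the pads) lies ctrl.grip_point_offset behind it (ctrl.grip_point_offset is the distance from the TCP to the grasp point, in m); x points along the fingers, y is the direction in which the jaws open and shut, and the axes are right-handed (so a half turn about x gives the same grasp; the last joint's range is limited). The gripper opens to 85 mm and grips with 20 to 120 N. Pads are 22 mm wide; open, the fingers measure 114 mm over their backs; the gripper's body (76 mm by 85 mm) begins 54 mm behind the grasp point. The pads swing forward as they close: fully open they stand 13 mm farther back than shut.
Start: joints at [-0.119, 0.053, 1.613, -0, 1.476, -0.119], TCP at [0.625, 0, 0.231] pointing down, gripper open.
Joint ranges: [-3.01, 3.01], [-1.01, 2.22], [0.06, 2.58], [-1.02, 4.17], [0.09, 2.62], [-3.14, 3.14]. Speed limits (rad/s): [2.57, 2.57, 3.14, 3.14, 3.14, 3.14].

### API

Orientations are given as a rotation vector (axis times angle).
In Python, from station import ctrl gives the robot as it stands. The module is installed in compiled form; this text tells all that it offers.
- The arm moves only by the tool drive_tool, never from a script. Its argument "commands" is text: rows parted by semicolons, each of 5 numbers parted by spaces: the closure, from -1 (fully open) to 1 (shut), so that 0 is half open, then the shift along the tool's x, y, z in units of 40 mm (1.0 is 40 mm), then the turn about the tool's x in units of 5 degrees (1.0 is 5 degrees). A call has 1 to 8 rows; each row is the pose to reach, as a shift and turn from the pose commanded when the call began, along the tool's axes at that moment; what a row does not reach only later rows make up. A row lasts 1/12 s, in which the tool goes at most 41.7 mm and 7.16 degrees, less where a joint would pass 70% of its speed; a pose out of reach is approached as far as the arm can. A call with a gripper value outside its range is refused whole. The fingers move at their own pace and stop on an object; "newtons" is the grip in N (left out, the last holds). Time passes only in rows, so rows that repeat a pose let the fingers close. It gives the time, the measured TCP pose, the force and the opening at its end, in the units of the state.
- ctrl.get_obs(): the state, without advancing time (a new reading comes with each control period).
- ctrl.get_image(name): name is "scene" or "side" or "wrist"; returns (picture, depth): 384x512x3 uint8, blue, green, red; 384x512 float32, m along the optical axis (not along the pixel's ray), 0 where there is no reading.
- ctrl.camera_info(name): a dict with "K" (3x3 intrinsics, pixels), "T" (4x4, takes a point from camera to world coordinates). Camera axes: x right, y down, z forward; pixel columns grow to the right and rows downward; lengths in m; the calibration is good to about 2 mm. A picture is of the moment at which its call begins: read the wrist's pose just before it. camera_info takes no time and is no camera call; for the wrist camera it gives the pose at the moment of the call.
- ctrl.finish_job(): hands the job in, once; it reports no verdict.
The state is a dict: "t": time; "q": joint angles; "dq": joint speeds; "effort": joint torques, N m; "tool_pos": TCP position; "tool_rot": TCP orientation; "contact_force": force on the tool from outside, world axes, zero at the start; "wrist_torque": the same for the moment, N m; "opening": finger opening in m.
Only numpy, scipy, OpenCV 4.12 (cv2) and the standard library are available. Lean on these libraries where they do the work, as an engineer would, in place of code of your own. Each camera call takes 0.05 s, during which the arm holds its last target.

### The job

Set out the four black transformers as the inspection line's sample row: one on each fibreboard pad, in order of size, with the smallest on the end pad beside the aluminium end stop and the largest at the other end. Each stands upright in the middle of its pad, squared up with its long side along the pad's long side.

Things in the scene. Friction and masses are not known exactly. Their poses are not given: they have to be found in the camera images.
- tiny: the smallest of the four black potted transformers, a loose upright block 38 mm long (its own x) by 28 mm wide (y) by 26 mm high, with a plain white label on top; the middle 22 mm of its length is full height, and an 8 mm terminal ledge with three steel screw heads at each end is half as high; the 28 mm width is flat-sided all along. Origin: centre of its underside, z up
- small: the second smallest of the four black potted transformers, a loose upright block 44 mm long (its own x) by 32 mm wide (y) by 36 mm high, with a plain white label on top; the middle 28 mm of its length is full height, and an 8 mm terminal ledge with three steel screw heads at each end is half as high; the 32 mm width is flat-sided all along. Origin: centre of its underside, z up
- medium: the second largest of the four black potted transformers, a loose upright block 50 mm long (its own x) by 37 mm wide (y) by 46 mm high, with a plain white label on top; the middle 34 mm of its length is full height, and an 8 mm terminal ledge with three steel screw heads at each end is half as high; the 37 mm width is flat-sided all along. Origin: centre of its underside, z up
- large: the largest of the four black potted transformers, a loose upright block 56 mm long (its own x) by 42 mm wide (y) by 57 mm high, with a plain white label on top; the middle 40 mm of its length is full height, and an 8 mm terminal ledge with three steel screw heads at each end is half as high; the 42 mm width is flat-sided all along. Origin: centre of its underside, z up
- pad_a: one of four identical fixed tan fibreboard pads, about 100 mm apart centre to centre in a straight row on the blue bench, 82 mm long (its own x, across the row) by 66 mm wide (y, along the row) by 4 mm thick, flat, with a thin dark outline rectangle; an end pad of the row; in row order the pads are pad_a, pad_b, pad_c, pad_d. Origin: centre of its underside on the bench, so its top is 4 mm above
- pad_b: one of four identical fixed tan fibreboard pads, about 100 mm apart centre to centre in a straight row on the blue bench, 82 mm long (its own x, across the row) by 66 mm wide (y, along the row) by 4 mm thick, flat, with a thin dark outline rectangle; an inner pad of the row; in row order the pads are pad_a, pad_b, pad_c, pad_d. Origin: centre of its underside on the bench, so its top is 4 mm above
- pad_c: one of four identical fixed tan fibreboard pads, about 100 mm apart centre to centre in a straight row on the blue bench, 82 mm long (its own x, across the row) by 66 mm wide (y, along the row) by 4 mm thick, flat, with a thin dark outline rectangle; an inner pad of the row; in row order the pads are pad_a, pad_b, pad_c, pad_d. Origin: centre of its underside on the bench, so its top is 4 mm above
- pad_d: one of four identical fixed tan fibreboard pads, about 100 mm apart centre to centre in a straight row on the blue bench, 82 mm long (its own x, across the row) by 66 mm wide (y, along the row) by 4 mm thick, flat, with a thin dark outline rectangle; an end pad of the row; in row order the pads are pad_a, pad_b, pad_c, pad_d. Origin: centre of its underside on the bench, so its top is 4 mm above
- end_stop: fixed aluminium bar, 70 mm long (its own x, across the row), 16 mm thick (y) and 35 mm high, two dark screw heads on top; stands at one end of the row, about 68 mm from the centre of pad_a or of pad_d (it varies). A copper-wire spool, 42 mm across and 32 mm high, not part of the job, stands at the other end. Nothing loose nearby is over 75 mm high. Origin: centre of its underside
Not all that is in view belongs to the job. Leave any yellow look-alike of the large alone.

How it is judged:
At the end, for the whole second after the job is handed in: Counting from the pad beside the end stop: smallest, second smallest, second largest, largest; each resting upright (within 0.12 rad) on its pad, within 12 mm of the pad's centre, its long axis within 0.22 rad of the pad's long axis (either way round), released and at rest (angle between each of tiny, small, medium, large's own z axis and vertical below 0.12 rad and linear speed of each of tiny, small, medium, large below 0.02 m/s and angular speed of each of tiny, small, medium, large below 0.2 rad/s and ((horizontal distance between end_stop and pad_a below 0.12 m and horizontal distance between tiny and pad_a below 0.012 m and angle between the x axis of tiny and the x axis of pad_a, either way round below 0.22 rad and z of tiny in the frame of pad_a between 0.001 and 0.008 m and horizontal distance between small and pad_b below 0.012 m and angle between the x axis of small and the x axis of pad_b, either way round below 0.22 rad and z of small in the frame of pad_b between 0.001 and 0.008 m and horizontal distance between medium and pad_c below 0.012 m and angle between the x axis of medium and the x axis of pad_c, either way round below 0.22 rad and z of medium in the frame of pad_c between 0.001 and 0.008 m and horizontal distance between large and pad_d below 0.012 m and angle between the x axis of large and the x axis of pad_d, either way round below 0.22 rad and z of large in the frame of pad_d between 0.001 and 0.008 m) or (horizontal distance between end_stop and pad_d below 0.12 m and horizontal distance between tiny and pad_d below 0.012 m and angle between the x axis of tiny and the x axis of pad_d, either way round below 0.22 rad and z of tiny in the frame of pad_d between 0.001 and 0.008 m and horizontal distance between small and pad_c below 0.012 m and angle between the x axis of small and the x axis of pad_c, either way round below 0.22 rad and z of small in the frame of pad_c between 0.001 and 0.008 m and horizontal distance between medium and pad_b below 0.012 m and angle between the x axis of medium and the x axis of pad_b, either way round below 0.22 rad and z of medium in the frame of pad_b between 0.001 and 0.008 m and horizontal distance between large and pad_a below 0.012 m and angle between the x axis of large and the x axis of pad_a, either way round below 0.22 rad and z of large in the frame of pad_a between 0.001 and 0.008 m))); the robot touches nothing.
It also fails if it takes over 93 s, if anything falls off the work surface, if the arm or the gripper's body presses on something with over 40 N, if the wrist force passes 120 N, or if a joint passes its speed limit or range.

## Working session

There is one attempt and no reset: what is moved stays moved. The work goes in short steps, Python scripts to look and compute and a tool call to move; the robot and the scene stay as the last step left them, time stands still between calls to the robot, and variables do not carry over. Pictures are saved under pics/ and viewed, and the job is handed in when it is done.

Besides the shell and the picture viewer there is one more tool, called as a command line: name --argument value ..., lists and objects as JSON in quotes. drive_tool: Moves the arm, as the interface text tells. Its arguments: {"type":"object","properties":{"commands":{"type":"string"},"newtons":{"type":"number"}},"required":["commands"]}

```bash
mkdir -p pics; cat > h.py <<'E'
import numpy as np, cv2
from station import ctrl
def grab(n,tag):
    inf=ctrl.camera_info(n); im,d=ctrl.get_image(n)
    np.savez(f'pics/{tag}.npz',im=im,d=d,K=inf['K'],T=inf['T']); cv2.imwrite(f'pics/{tag}.png',im)
    return im,d,np.array(inf['K']),np.array(inf['T'])
def load(tag):
    z=np.load(f'pics/{tag}.npz'); return z['im'],z['d'],z['K'],z['T']
def cloud(d,K,T):
    v,u=np.indices(d.shape); P=np.stack([(u-K[0,2])/K[0,0]*d,(v-K[1,2])/K[1,1]*d,d],-1)
    return P@T[:3,:3].T+T[:3,3]
E
python3 - <<'E'
from h import *
o=ctrl.get_obs(); print({k:np.round(v,3) for k,v in o.items()}, ctrl.grip_point_offset)
for n in ['scene','side','wrist']:
    im,d,K,T=grab(n,n+'0'); print(n,K.tolist(),np.round(T,3).tolist())
E
```

```text
{'t': np.float64(0.0), 'q': array([-0.119,  0.053,  1.614,  0.   ,  1.476, -0.119]), 'dq': array([-0.002, -0.001,  0.001, -0.001, -0.001,  0.001]), 'effort': array([ 0.0000e+00, -3.9367e+01, -3.7018e+01, -0.0000e+00,  7.0000e-03,
       -0.0000e+00]), 'tool_pos': array([0.624, 0.   , 0.23 ]), 'tool_rot': array([ 1.208,  1.211, -1.211]), 'contact_force': array([-0.557,  0.165,  1.213]), 'wrist_torque': array([ 0.029, -0.003, -0.037]), 'opening': np.float64(0.085)} 0.0187
scene [[379.64750460518076, 0.0, 255.84144564991104], [0.0, 379.64750460518076, 194.9857727113288], [0.0, 0.0, 1.0]] [[-0.821, 0.397, -0.411, 0.908], [0.571, 0.55, -0.61, 0.586], [-0.017, -0.735, -0.678, 0.707], [0.0, 0.0, 0.0, 1.0]]
side [[379.22267570442807, 0.0, 260.77740788017456], [0.0, 379.22267570442807, 187.72989819527837], [0.0, 0.0, 1.0]] [[0.997, -0.06, 0.052, 0.467], [-0.079, -0.769, 0.634, -0.66], [0.002, -0.636, -0.772, 0.845], [0.0, 0.0, 0.0, 1.0]]
wrist [[266.2202334424021, 0.0, 255.67973846746963], [0.0, 266.2202334424021, 193.06964193586353], [0.0, 0.0, 1.0]] [[1.0, 0.002, -0.001, 0.625], [0.002, -0.96, -0.281, 0.071], [-0.001, 0.281, -0.96, 0.373], [0.0, 0.0, 0.0, 1.0]]
```

View pics/scene0.png

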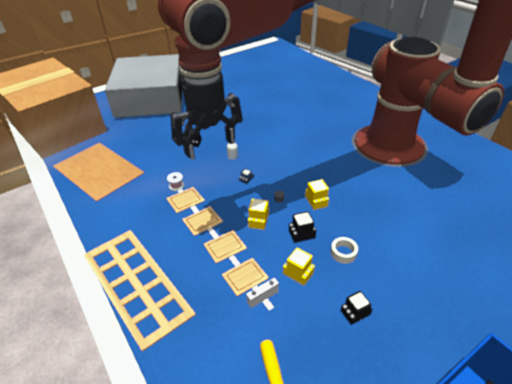

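View pics/side0.png

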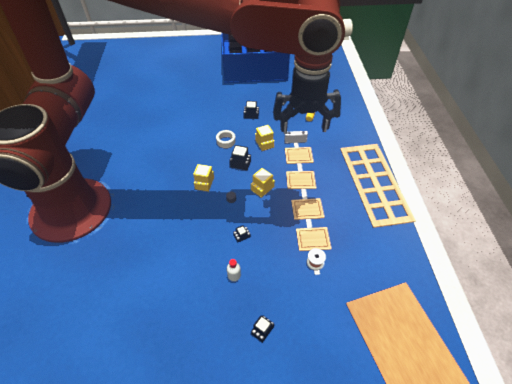

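View pics/wrist0.png

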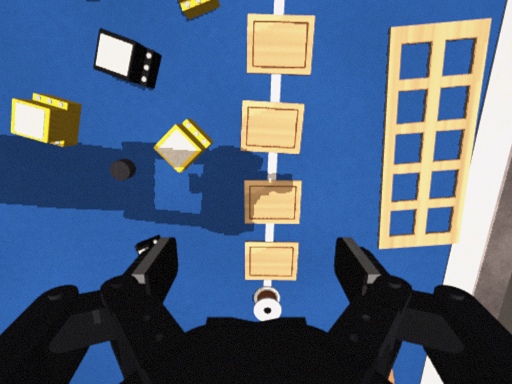

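```bash
cat > seg.py <<'E'
from h import *
def objs(tags,zmin=.008,zmax=.09):
    pts=[];col=[]
    for t in tags:
        im,d,K,T=load(t); P=cloud(d,K,T); m=(d>0.05)&(P[...,2]>zmin)&(P[...,2]<zmax)&(P[...,0]>.2)&(P[...,0]<1.0)&(abs(P[...,1])<.65)
        pts.append(P[m]);col.append(im[m])
    P=np.concatenate(pts);C=np.concatenate(col).astype(int)
    g=np.zeros((700,650),np.uint8) # 2mm cells
    i=((P[:,0]-.0)/.002).astype(int);j=((P[:,1]+.65)/.002).astype(int)
    g[np.clip(i,0,699),np.clip(j,0,649)]=1
    n,L=cv2.connectedComponents(cv2.dilate(g,np.ones((3,3),np.uint8)))
    lab=L[np.clip(i,0,699),np.clip(j,0,649)]
    out=[]
    for k in range(1,n):
        m=lab==k
        if m.sum()<25: continue
        out.append((P[m],C[m]))
    return out
if __name__=='__main__':
    import sys
    for tags in sys.argv[1:]:
        print(tags)
        for P,C in objs(tags.split(',')):
            r=cv2.minAreaRect(P[:,:2].astype(np.float32)*1000)
            print(len(P),np.round(P[:,:2].mean(0),3),'ztop',np.round(np.percentile(P[:,2],[90,98]),3),'rect',np.round(r[0],0),np.round(r[1],0),round(r[2]),'col',np.median(C,0))
E
python3 seg.py side0 scene0 side0,scene0
python3 - <<'E'
from h import *
# pads
for t in ['side0','scene0','wrist0']:
    im,d,K,T=load(t);P=cloud(d,K,T);h=cv2.cvtColor(im,cv2.COLOR_BGR2HSV)
    m=((h[...,0]>8)&(h[...,0]<28)&(h[...,1]>40)&(h[...,2]>110)&(abs(P[...,2]-.004)<.008)&(d>0)).astype(np.uint8)
    n,L,s,c=cv2.connectedComponentsWithStats(m)
    for k in range(1,n):
        if s[k,4]<120: continue
        Q=P[L==k]; r=cv2.minAreaRect(Q[:,:2].astype(np.float32)*1000)
        if max(r[1])<120: print(t,s[k,4],np.round(c[k]),np.round(r[0],1),np.round(r[1],1),round(r[2],1),np.round(np.median(Q[:,2]),4))
E
```

```text
side0
429 [0.362 0.053] ztop [0.06  0.062] rect [361.  62.] [58. 43.] 74 col [ 71. 155. 171.]
218 [0.426 0.229] ztop [0.027 0.029] rect [426. 232.] [59. 59.] 13 col [168.5 178.  176.5]
236 [ 0.438 -0.244] ztop [0.071 0.074] rect [ 438. -240.] [31. 26.] 13 col [132.  132.  180.5]
92 [ 0.437 -0.005] ztop [0.024 0.025] rect [436.  -3.] [26. 28.] 33 col [77.5 65.  59.5]
1273 [0.545 0.549] ztop [0.082 0.088] rect [546. 549.] [239.  17.] 1 col [95. 46. 23.]
397 [0.469 0.122] ztop [0.06  0.062] rect [468. 130.] [45. 56.] 72 col [63. 51. 42.]
176 [ 0.46  -0.128] ztop [0.03  0.031] rect [ 461. -124.] [38. 30.] 22 col [124.  111.5 105.5]
363 [ 0.493 -0.376] ztop [0.04  0.041] rect [ 495. -372.] [45. 32.] 49 col [117.  96.  92.]
212 [0.515 0.349] ztop [0.048 0.05 ] rect [516. 356.] [41. 49.] 81 col [76.5 65.  47.5]
447 [0.526 0.022] ztop [0.06  0.062] rect [527.  30.] [58. 44.] 43 col [ 61. 138. 162.]
348 [0.548 0.204] ztop [0.06  0.061] rect [548. 214.] [42. 57.] 19 col [ 64.5 143.  166. ]
218 [0.648 0.215] ztop [0.038 0.039] rect [648. 219.] [21. 69.] 88 col [125.5 120.  122. ]
248 [ 0.637 -0
[... 5344 characters left out ...]
 [68.7 82.2] 89.8 0.0057
side0 490 [301. 180.] [642.4  53. ] [67.2 82.8] 87.3 0.0056
side0 580 [307. 209.] [645.1 -52.1] [82.1 68. ] 0.3 0.0057
side0 683 [313. 239.] [ 645.7 -148.9] [66.2 83. ] 89.2 0.0059
scene0 507 [185. 199.] [ 647.5 -145.6] [68.3 82.2] 89.6 0.0054
scene0 608 [202. 220.] [648.4 -48.4] [80.8 66.2] 0.2 0.0055
scene0 746 [224. 246.] [645.   56.6] [65.9 83.3] 85.7 0.0055
scene0 920 [245. 276.] [653.7 156. ] [66.6 81.7] 87.8 0.0054
wrist0 3870 [279.  44.] [653.9 155.9] [67.5 82.1] 88.2 0.0043
wrist0 3026 [271. 127.] [645.9  55.4] [66.3 81.9] 87.0 0.0044
wrist0 2398 [272. 201.] [649.  -50.7] [65.9 82.3] 89.8 0.0046
wrist0 2000 [271. 260.] [ 649.  -146.9] [67.  81.6] 89.7 0.0046
```

```bash
cat > plan.py <<'E'
# usage: plan.py x y z jawdeg   (mm, deg) -> tool-axis shifts in units and turn units
import sys
from h import *
from scipy.spatial.transform import Rotation as R
o=ctrl.get_obs(); r=R.from_rotvec(o['tool_rot']); M=r.as_matrix(); p=o['tool_pos']
x,y,z,a=map(float,sys.argv[1:5])
yaw=np.degrees(np.arctan2(M[1,1],M[0,1])); dy=(a-yaw+90)%180-90
if len(sys.argv)>5: dy=(a-yaw+180)%360-180
d=M.T@(np.array([x,y,z])/1e3-p)/.04
print('t',round(float(o['t']),2),'pos',np.round(p*1e3,1),'yaw',round(yaw,1),'open',round(float(o['opening'])*1e3,1),'F',np.round(o['contact_force'],1),'q',np.round(o['q'],2),'down',np.round(M[:,0],3))
print('shift',np.round(d,3),'turn',round(-dy/5*np.sign(-M[2,0]),2),'rows',round(np.linalg.norm(d)*40/41.7,1),round(abs(dy)/7.16,1))
E
python3 plan.py 471 132 140 72
```

```text
t 0.15 pos [6.245e+02 1.000e-01 2.303e+02] yaw -0.0 open 84.8 F [ 0.7 -0.   0.4] q [-0.12  0.05  1.61  0.    1.48 -0.12] down [-0.002  0.    -1.   ]
shift [ 2.265 -3.834 -3.298] turn -14.4 rows 5.3 10.1
```

drive_tool --commands "-0.8 2.26 -3.83 -3.3 -14.4;-0.8 2.26 -3.83 -3.3 -14.4;-0.8 2.26 -3.83 -3.3 -14.4;-0.8 2.26 -3.83 -3.3 -14.4;-0.8 2.26 -3.83 -3.3 -14.4;-0.8 2.26 -3.83 -3.3 -14.4;-0.8 2.26 -3.83 -3.3 -14.4;-0.8 2.26 -3.83 -3.3 -14.4" --newtons 50

```text
t: 0.82
tool_pos: [0.47, 0.1327, 0.1396]
tool_rot: [0.44, 1.527, -0.442]
contact_force: [0.2, -0.8, 0.5]
opening: 0.0769
```

```bash
python3 plan.py 471 132 140 72
```

```text
t 0.82 pos [470.  132.7 139.6] yaw 57.8 open 76.9 F [ 0.2 -0.8  0.5] q [ 0.12 -0.21  2.01 -0.    1.34 -0.89] down [-0.002 -0.    -1.   ]
shift [-0.011 -0.002  0.031] turn -2.85 rows 0.0 2.0
```

drive_tool --commands "-0.8 0 0 0 -2.85;-0.8 0 0 0 -2.85;-0.8 0 0 0 -2.85"

```text
t: 1.07
tool_pos: [0.4715, 0.1321, 0.1406]
tool_rot: [0.251, 1.557, -0.251]
contact_force: [0.3, -0.3, 0.4]
opening: 0.0767
```

```bash
python3 - <<'E'
from h import *
grab('wrist','w1')
E
python3 seg.py w1; python3 plan.py 471 132 12 72
```

```text
w1
3881 [0.367 0.072] ztop [0.058 0.059] rect [367.  69.] [48. 42.] 73 col [152. 252. 253.]
2003 [0.43  0.235] ztop [0.025 0.025] rect [431. 234.] [59. 59.] 25 col [250. 253. 254.]
660 [0.44  0.002] ztop [0.021 0.022] rect [441.   0.] [27. 27.] 64 col [120. 113. 122.]
2758 [0.466 0.136] ztop [0.058 0.059] rect [469. 135.] [42. 48.] 71 col [148.  152.  162.5]
1134 [ 0.464 -0.118] ztop [0.027 0.028] rect [ 465. -122.] [38. 31.] 23 col [54. 45. 40.]
2641 [0.513 0.349] ztop [0.047 0.047] rect [519. 359.] [38. 51.] 81 col [15. 15. 15.]
1621 [0.532 0.048] ztop [0.058 0.059] rect [536.  38.] [44. 43.] 43 col [ 79. 237. 246.]
2417 [0.541 0.219] ztop [0.058 0.059] rect [552. 217.] [43. 56.] 19 col [ 82. 246. 250.]
28 [0.684 0.224] ztop [0.037 0.038] rect [684. 223.] [11.  7.] 45 col [252.  253.5 255. ]
514 [0.719 0.356] ztop [0.026 0.026] rect [723. 356.] [45. 20.] 64 col [ 62.5 230.  249. ]
t 1.12 pos [471.5 132.  140.6] yaw 71.4 open 76.7 F [-1.   0.3  1. ] q [ 0.12 -0.2   2.01 -0.    1.34 -1.13] down [-0. -0. -1.]
shift [ 3.216 -0.004 -0.011] turn -0.12 rows 3.1 0.1
```

View pics/w1.png

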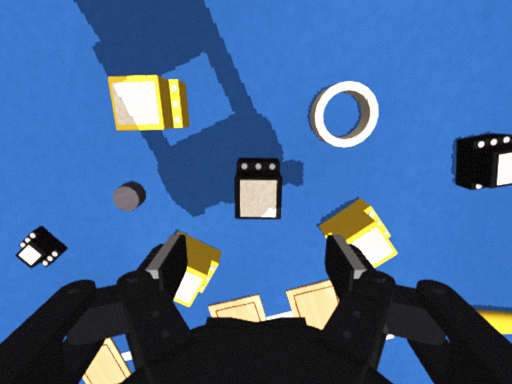

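drive_tool --commands "-0.8 3.2 0 0 0;-0.8 3.2 0 0 0;-0.8 3.2 0 0 0;-0.8 3.2 0 0 0;1 3.2 0 0 0;1 3.2 0 0 0;1 3.2 0 0 0;1 3.2 0 0 0" --newtons 50

```text
t: 1.78
tool_pos: [0.4746, 0.1324, 0.0162]
tool_rot: [0.254, 1.55, -0.252]
contact_force: [0.4, 0.5, 3.1]
opening: 0.0416
```

drive_tool --commands "1 0 0 0 0;1 0 0 0 0;1 -3.2 0 0 0;1 -3.2 0 0 0;1 -3.2 0 0 0;1 -3.2 0 0 0;1 -3.2 0 0 0"

```text
t: 2.37
tool_pos: [0.4743, 0.1323, 0.1454]
tool_rot: [0.254, 1.548, -0.251]
contact_force: [0.4, 0.1, -2.9]
opening: 0.0417
```

```bash
python3 plan.py 648 -147 140 90
```

```text
t 2.37 pos [474.3 132.3 145.4] yaw 71.5 open 41.7 F [ 0.4  0.1 -2.9] q [ 0.12 -0.21  2.01 -0.    1.34 -1.13] down [ 0.009  0.001 -1.   ]
shift [ 0.167 -5.25   6.329] turn -3.69 rows 7.9 2.6
```

drive_tool --commands "1 0.1 -5.25 6.33 -3.7;1 0.1 -5.25 6.33 -3.7;1 0.1 -5.25 6.33 -3.7;1 0.1 -5.25 6.33 -3.7;1 0.1 -5.25 6.33 -3.7;1 0.1 -5.25 6.33 -3.7;1 0.1 -5.25 6.33 -3.7;1 0.1 -5.25 6.33 -3.7"

```text
t: 3.03
tool_pos: [0.6433, -0.147, 0.1333]
tool_rot: [0.001, 1.576, 0.002]
contact_force: [0.0, 0.7, -2.5]
opening: 0.0417
```

drive_tool --commands "1 0 0 0 0;1 0 0 0 0;1 0 0 0 0"

```text
t: 3.28
tool_pos: [0.6427, -0.145, 0.134]
tool_rot: [0.002, 1.576, 0.002]
contact_force: [0.1, 1.0, -3.5]
opening: 0.0415
```

```bash
python3 plan.py 648 -147 140 90;  python3 - <<'E'
from h import *
grab('wrist','w2');grab('side','s2')
E
python3 plan.py 648 -147 21 90
```

```text
t 3.28 pos [ 642.7 -145.   134. ] yaw 90.0 open 41.5 F [ 0.1  1.  -3.5] q [-0.33  0.21  1.61  0.    1.33 -1.91] down [-0.005  0.002 -1.   ]
shift [-0.152 -0.049  0.132] turn 0.0 rows 0.2 0.0
t 3.38 pos [ 643.1 -144.2  135.4] yaw 90.1 open 41.3 F [-0.5 -0.6 -2.8] q [-0.33  0.21  1.61  0.    1.33 -1.91] down [-0.003  0.001 -1.   ]
shift [ 2.859 -0.074  0.13 ] turn 0.02 rows 2.7 0.0
```

View pics/w2.png

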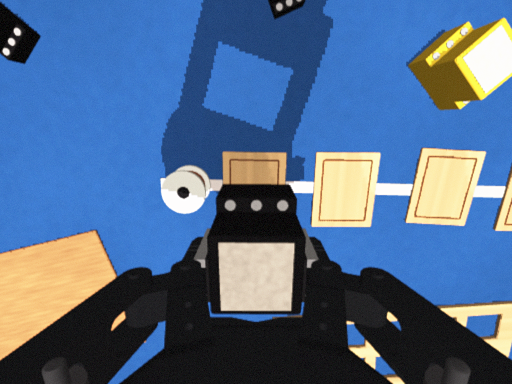

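View pics/s2.png

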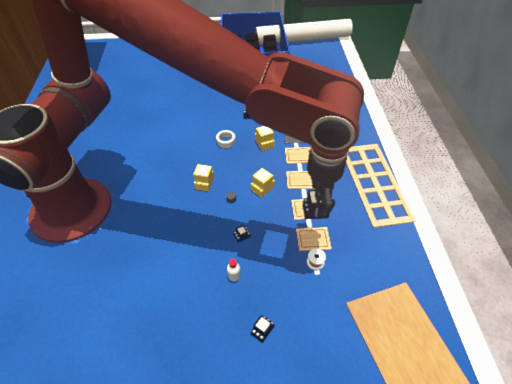

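```bash
cat > held.py <<'E'
import sys
from h import *
im,d,K,T=load(sys.argv[1]);P=cloud(d,K,T);h=cv2.cvtColor(im,cv2.COLOR_BGR2HSV)
# label of held object
z0=float(sys.argv[2])/1e3
m=((h[...,1]<70)&(h[...,2]>110)&(d>0)&(abs(P[...,2]-z0)<.02)).astype(np.uint8)
n,L,s,c=cv2.connectedComponentsWithStats(m)
for k in range(1,n):
    if s[k,4]<300: continue
    Q=P[L==k];r=cv2.minAreaRect(Q[:,:2].astype(np.float32)*1000)
    print('label',s[k,4],np.round(c[k]),np.round(r[0],1),np.round(r[1],1),round(r[2],1),'z',np.round(np.median(Q[:,2]),4))
m=((h[...,0]>8)&(h[...,0]<28)&(h[...,1]>40)&(h[...,2]>80)&(abs(P[...,2]-.004)<.008)&(d>0)).astype(np.uint8)
n,L,s,c=cv2.connectedComponentsWithStats(m)
for k in range(1,n):
    if s[k,4]<500: continue
    Q=P[L==k]; r=cv2.minAreaRect(Q[:,:2].astype(np.float32)*1000)
    if max(r[1])<120: print('pad',s[k,4],np.round(c[k]),np.round(r[0],1),np.round(r[1],1),round(r[2],1),np.round(np.median(Q[:,2]),4))
E
python3 held.py w2 180
```

```text
label 5029 [256. 276.] [ 640.6 -144.9] [32.7 35.3] 89.4 z 0.1755
pad 4517 [443. 187.] [645.1  54.8] [67.3 82.1] 87.4 0.0041
pad 2042 [254. 168.] [ 624.5 -146.5] [66.3 33.9] 89.4 0.0044
pad 4380 [343. 190.] [648.4 -51. ] [81.9 66. ] 0.2 0.0043
pad 595 [505. 209.] [660.8 123.3] [70.4 18.3] 12.1 0.0039
```

drive_tool --commands "1 1.5 -0.06 0.19 0;1 1.5 -0.06 0.19 0;1 2.5 -0.06 0.19 0;1 2.5 -0.06 0.19 0;1 2.75 -0.06 0.19 0;1 2.75 -0.06 0.19 0"

```text
t: 3.88
tool_pos: [0.6514, -0.147, 0.0263]
tool_rot: [-0.001, 1.572, 0.002]
contact_force: [0.5, 0.0, -2.7]
opening: 0.041
```

```bash
python3 plan.py 650 -147 21 90
```

```text
t 3.88 pos [ 651.4 -147.    26.3] yaw 90.1 open 41.0 F [ 0.5  0.  -2.7] q [-0.33  0.35  1.64 -0.    1.16 -1.91] down [-0.001  0.    -1.   ]
shift [ 0.134 -0.    -0.035] turn 0.02 rows 0.1 0.0
```

drive_tool --commands "1 0.12 0 0 0;1 0.12 0 0 0;1 0.12 0 0 0;-0.4 0.12 0 0 0;-0.4 0.12 0 0 0;-0.4 0.12 0 0 0;-0.4 0.12 0 0 0;-0.4 0.12 0 0 0"

```text
t: 4.55
tool_pos: [0.6524, -0.1482, 0.0227]
tool_rot: [-0.001, 1.57, 0.0]
contact_force: [-0.2, 1.0, 0.4]
opening: 0.0597
```

drive_tool --commands "-0.4 -1 0 0 0;-0.4 -2 0 0 0;-0.4 -3 0 0 0;-0.4 -3.2 0 0 0;-0.4 -3.2 0 0 0"

```text
t: 4.97
tool_pos: [0.6551, -0.1491, 0.1563]
tool_rot: [-0.003, 1.561, -0.002]
contact_force: [-0.2, 1.1, 0.6]
opening: 0.06
```

```bash
python3 - <<'E'
from h import *
grab('wrist','w3')
E
python3 held.py w3 61;python3 plan.py 519 358.5 140 81
```

```text
label 1892 [482.  45.] [531.2  33. ] [35.  34.4] 42.7 z 0.0575
label 1260 [257. 188.] [ 650.3 -148.2] [32.2 35.3] 89.7 z 0.0617
pad 4175 [437. 169.] [645.1  55.9] [68.8 82.8] 86.1 0.0041
pad 1658 [260. 158.] [ 647.7 -146.7] [66.6 81.8] 88.8 0.0044
pad 3981 [342. 172.] [648.2 -50.9] [66.2 81.8] 90.0 0.0043
pad 1171 [502. 183.] [654.9 127.6] [83.7 27.3] 12.5 0.0039
pad 637 [293. 302.] [825.3 -93.9] [33.6 58.9] 7.9 0.0054
pad 663 [373. 348.] [899.3  14.3] [84.5 44.9] 35.1 0.0052
t 5.02 pos [ 653.3 -148.5  152.6] yaw 90.0 open 59.6 F [ 0.1  0.5 -0.3] q [-0.33  0.21  1.57  0.    1.35 -1.91] down [ 0.004 -0.001 -1.   ]
shift [ 0.282 12.678 -3.348] turn 1.81 rows 12.6 1.3
```

View pics/w3.png

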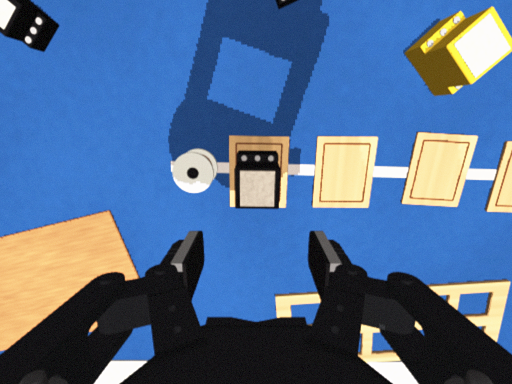

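drive_tool --commands "-0.7 0.28 12.68 -3.35 1.8;-0.7 0.28 12.68 -3.35 1.8;-0.7 0.28 12.68 -3.35 1.8;-0.7 0.28 12.68 -3.35 1.8;-0.7 0.28 12.68 -3.35 1.8;-0.7 0.28 12.68 -3.35 1.8;-0.7 0.28 12.68 -3.35 1.8;-0.7 0.28 12.68 -3.35 1.8"

```text
t: 5.68
tool_pos: [0.564, 0.1755, 0.1396]
tool_rot: [0.122, 1.572, -0.124]
contact_force: [1.0, -0.3, 0.4]
opening: 0.0728
```

```bash
python3 plan.py 519 358.5 140 81
```

```text
t 5.68 pos [564.  175.5 139.6] yaw 81.0 open 72.8 F [ 1.  -0.3  0.4] q [ 0.18  0.05  1.77  0.    1.32 -1.24] down [-0.005 -0.001 -1.   ]
shift [-0.008  4.343 -1.824] turn 0.01 rows 4.5 0.0
```

drive_tool --commands "-0.7 0 4.34 -1.82 0;-0.7 0 4.34 -1.82 0;-0.7 0 4.34 -1.82 0;-0.7 0 4.34 -1.82 0;-0.7 0 4.34 -1.82 0;-0.7 0 4.34 -1.82 0;-0.7 0 4.34 -1.82 0"

```text
t: 6.27
tool_pos: [0.5198, 0.357, 0.1398]
tool_rot: [0.118, 1.571, -0.123]
contact_force: [0.4, -1.1, -0.5]
opening: 0.072
```

```bash
python3 - <<'E'
from h import *
grab('wrist','w4')
E
python3 held.py w4 46;python3 seg.py w4; python3 plan.py 519 358.5 9 81
```

```text
label 891 [260. 194.] [519.9 360.9] [28.3 28.5] 81.0 z 0.0468
label 1134 [115. 253.] [552.9 217.5] [32.6 35.2] 19.5 z 0.058
pad 1389 [ 24. 303.] [636.4  56.8] [66.3 63.2] 86.1 0.0048
w4
2293 [0.43  0.235] ztop [0.025 0.026] rect [431. 235.] [59. 59.] 31 col [203. 223. 234.]
17351 [0.538 0.55 ] ztop [0.081 0.088] rect [549. 550.] [  5. 238.] 90 col [72. 32. 14.]
1935 [0.514 0.361] ztop [0.047 0.048] rect [516. 361.] [37. 41.] 82 col [119. 107. 113.]
3257 [0.548 0.226] ztop [0.058 0.059] rect [553. 218.] [42. 57.] 19 col [ 91. 253. 254.]
60 [0.54  0.064] ztop [0.013 0.015] rect [544.  61.] [ 7. 21.] 66 col [ 25.  104.  133.5]
t 6.32 pos [520.5 356.1 140.3] yaw 81.1 open 72.3 F [-0.5  0.1  0.5] q [ 0.48  0.14  1.68 -0.    1.33 -0.93] down [-0.004 -0.003 -1.   ]
shift [ 3.282  0.063 -0.036] turn 0.02 rows 3.1 0.0
```

View pics/w4.png

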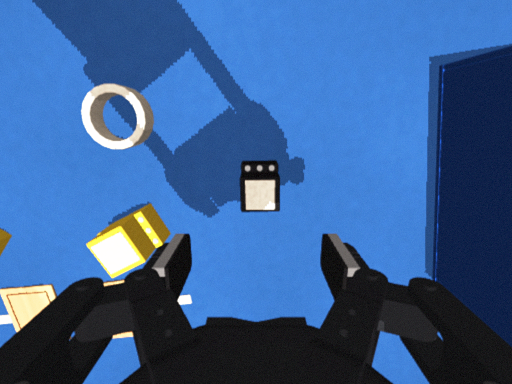

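drive_tool --commands "-0.7 1 0.08 -0.02 0;-0.7 2 0.08 -0.02 0;-0.7 3.25 0.08 -0.02 0;-0.7 3.25 0.08 -0.02 0;1 3.25 0.08 -0.02 0;1 3.25 0.08 -0.02 0;1 3.25 0.08 -0.02 0;1 3.25 0.08 -0.02 0"

```text
t: 6.98
tool_pos: [0.524, 0.3611, 0.0167]
tool_rot: [0.126, 1.562, -0.121]
contact_force: [-0.4, -0.2, -2.2]
opening: 0.0365
```

drive_tool --commands "1 0 0 0 0;1 0 0 0 0"

```text
t: 7.15
tool_pos: [0.5237, 0.3611, 0.0164]
tool_rot: [0.124, 1.562, -0.121]
contact_force: [1.1, -1.0, 7.5]
opening: 0.0365
```

drive_tool --commands "1 -3.2 0 0 0;1 -3.2 0 0 0;1 -3.2 0 0 0;1 -3.2 0 0 0;1 -3.2 0 0 0"

```text
t: 7.57
tool_pos: [0.5239, 0.3616, 0.1465]
tool_rot: [0.126, 1.56, -0.118]
contact_force: [0.1, -0.2, -2.3]
opening: 0.0362
```

```bash
python3 plan.py 648 -50.5 140 90
```

```text
t 7.57 pos [523.9 361.6 146.5] yaw 81.1 open 36.2 F [ 0.1 -0.2 -2.3] q [ 0.49  0.14  1.67  0.    1.33 -0.93] down [ 0.008  0.004 -1.   ]
shift [ 0.142 -9.697  4.665] turn -1.79 rows 10.3 1.2
```

drive_tool --commands "1 0.1 -9.7 4.67 -1.8;1 0.1 -9.7 4.67 -1.8;1 0.1 -9.7 4.67 -1.8;1 0.1 -9.7 4.67 -1.8;1 0.1 -9.7 4.67 -1.8;1 0.1 -9.7 4.67 -1.8;1 0.1 -9.7 4.67 -1.8;1 0.1 -9.7 4.67 -1.8"

```text
t: 8.23
tool_pos: [0.6156, 0.0408, 0.1352]
tool_rot: [-0.0, 1.575, 0.001]
contact_force: [1.6, 0.1, -1.6]
opening: 0.0361
```

```bash
python3 plan.py 648 -50.5 140 90
```

```text
t 8.23 pos [615.6  40.8 135.2] yaw 90.1 open 36.1 F [ 1.6  0.1 -1.6] q [-0.05  0.11  1.71  0.    1.32 -1.63] down [-0.004  0.    -1.   ]
shift [-0.126 -2.283  0.807] turn 0.01 rows 2.3 0.0
```

drive_tool --commands "1 0 -2.28 0.81 0;1 0 -2.28 0.81 0;1 0 -2.28 0.81 0;1 0 -2.28 0.81 0;1 0 -2.28 0.81 0"

```text
t: 8.65
tool_pos: [0.6483, -0.0487, 0.1356]
tool_rot: [0.002, 1.575, 0.001]
contact_force: [-0.5, 0.9, -1.8]
opening: 0.0364
```

```bash
python3 - <<'E'
from h import *
grab('wrist','w5')
E
python3 held.py w5 165; python3 plan.py 648 -50.5 22 90
```

```text
label 3032 [256. 261.] [644.9 -48.7] [29.6 27.6] 1.2 z 0.1659
pad 4494 [352. 181.] [645.4  55.8] [67.6 81.9] 86.9 0.0043
pad 1854 [173. 171.] [ 648.6 -146.9] [65.8 81.8] 89.1 0.0045
pad 2528 [254. 166.] [629.5 -50.2] [66.4 44.2] 89.9 0.0044
pad 4533 [446. 188.] [653.8 155.3] [67.  81.8] 89.0 0.0041
pad 816 [260. 313.] [814.1 -47.6] [ 17.  106.5] 4.7 0.0052
t 8.7 pos [648.3 -47.7 135.9] yaw 90.0 open 36.1 F [ 0.   0.4 -1.5] q [-0.19  0.19  1.63  0.    1.33 -1.76] down [-0.004  0.001 -1.   ]
shift [ 2.847 -0.075  0.004] turn 0.01 rows 2.7 0.0
```

drive_tool --commands "1 1 -0.06 0.07 0;1 2 -0.06 0.07 0;1 2.6 -0.06 0.07 0;1 2.8 -0.06 0.07 0;1 2.86 -0.06 0.07 0;1 2.86 -0.06 0.07 0;1 2.86 -0.06 0.07 0"

```text
t: 9.28
tool_pos: [0.653, -0.05, 0.0246]
tool_rot: [-0.002, 1.569, 0.002]
contact_force: [0.2, 0.2, -1.9]
opening: 0.0361
```

drive_tool --commands "1 0 0 0 0;-0.3 0 0 0 0;-0.3 0 0 0 0;-0.3 0 0 0 0;-0.3 0 0 0 0;-0.3 0 0 0 0"

```text
t: 9.78
tool_pos: [0.6526, -0.0511, 0.0239]
tool_rot: [-0.001, 1.57, 0.0]
contact_force: [0.7, 0.4, -0.7]
opening: 0.0553
```

drive_tool --commands "-0.3 -1 0 0 0;-0.3 -2 0 0 0;-0.3 -3 0 0 0;-0.3 -3.1 0 0 0;-0.3 -3.1 0 0 0"

```text
t: 10.2
tool_pos: [0.6553, -0.0516, 0.153]
tool_rot: [-0.002, 1.562, -0.001]
contact_force: [-0.3, -0.5, -0.2]
opening: 0.0554
```

```bash
python3 - <<'E'
from h import *
grab('wrist','w6')
E
python3 held.py w6 50;python3 plan.py 463.5 -122.5 140 112
```

```text
label 1933 [363.  44.] [531.1  33.3] [34.3 32.9] 43.1 z 0.0576
label 1268 [ 95. 173.] [ 642.7 -214.2] [41.7 41.7] 50.0 z 0.0325
label 1334 [150. 189.] [ 650.5 -148.7] [34.9 33.4] 0.5 z 0.0619
label 843 [257. 185.] [649.3 -50.8] [29.  27.3] 1.5 z 0.0507
pad 4188 [351. 169.] [645.1  55.5] [66.8 82.1] 86.5 0.0043
pad 1683 [180. 160.] [ 648.3 -147. ] [65.9 82. ] 88.9 0.0045
pad 2327 [258. 166.] [648.3 -50.1] [66.7 81.7] 89.6 0.0044
pad 4184 [440. 177.] [653.3 155.4] [67.9 82.3] 88.0 0.0041
pad 563 [373. 347.] [889.6 102.2] [79.  40.2] 35.1 0.0053
t 10.25 pos [653.4 -51.2 149.5] yaw 90.0 open 55.7 F [-0.8  0.3 -0.4] q [-0.19  0.18  1.61 -0.    1.34 -1.76] down [ 0.004 -0.001 -1.   ]
shift [ 0.223 -1.778 -4.75 ] turn -4.39 rows 4.9 3.1
```

View pics/w6.png

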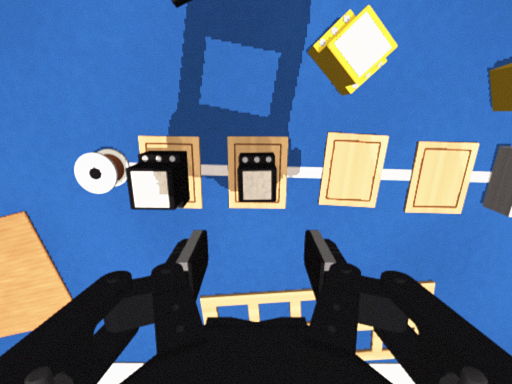

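drive_tool --commands "-0.4 0.22 -1.78 -4.75 -4.4;-0.4 0.22 -1.78 -4.75 -4.4;-0.4 0.22 -1.78 -4.75 -4.4;-0.4 0.22 -1.78 -4.75 -4.4;-0.4 0.22 -1.78 -4.75 -4.4;-0.4 0.22 -1.78 -4.75 -4.4;-0.4 0.22 -1.78 -4.75 -4.4"

```text
t: 10.83
tool_pos: [0.4596, -0.122, 0.1358]
tool_rot: [-0.298, 1.553, 0.302]
contact_force: [0.3, -0.4, 0.3]
opening: 0.0595
```

```bash
python3 - <<'E'
from h import *
grab('wrist','w7')
E
python3 held.py w7 26;python3 seg.py w7; python3 plan.py 464 -122 60 112
```

```text
label 645 [158. 127.] [ 439.5 -233.2] [30.9 27.3] 29.2 z 0.037
label 319 [253. 195.] [ 464.9 -122.8] [17.1 18. ] 22.4 z 0.0266
label 466 [371. 214.] [ 4.4e+02 -4.0e-01] [25.2 25.8] 10.8 z 0.0202
pad 1442 [ 14. 320.] [ 742.2 -331.7] [94.  40.4] 8.3 0.0047
pad 548 [395. 372.] [629.3 149. ] [58.5 30.6] 69.7 0.0041
w7
4379 [0.366 0.052] ztop [0.058 0.058] rect [365.  64.] [56. 42.] 73 col [ 50. 162. 202.]
1556 [ 0.438 -0.23 ] ztop [0.07  0.071] rect [ 440. -233.] [32. 27.] 29 col [133.  139.5 245. ]
643 [ 0.44  -0.003] ztop [0.021 0.021] rect [441.  -1.] [28. 27.] 46 col [139. 132. 142.]
989 [ 0.462 -0.124] ztop [0.027 0.028] rect [ 465. -123.] [37. 28.] 23 col [83. 79. 77.]
1225 [ 0.496 -0.357] ztop [0.03  0.036] rect [ 496. -358.] [53. 27.] 13 col [16. 15. 16.]
98 [0.5   0.027] ztop [0.029 0.029] rect [500.  28.] [6. 9.] 5 col [ 33. 128. 162.]
184 [0.527 0.228] ztop [0.029 0.033] rect [527. 229.] [ 3. 18.] 16 col [ 31. 127. 161.]
169 [0.547 0.036] ztop [0.058 0.059] rect [545.  38.] [17. 20.] 27 col [254. 255. 255.]
64 [ 0.623 -0.131] ztop [0.023 0.025] rect [ 623. -133.] [11.  2.] 86 col [17.5 16.  16. ]
245 [ 0.65  -0.165] ztop [0.062 0.063] rect [ 651. -163.] [12. 42.] 89 col [118.  80.  68.]
t 10.88 pos [ 461.3 -122.1  136.9] yaw 112.0 open 60.0 F [0.5 0.3 0.3] q [-0.42 -0.23  2.04  0.    1.34 -2.37] down [-0.002  0.001 -1.   ]
shift [ 1.924 -0.027  0.067] turn -0.0 rows 1.8 0.0
```

View pics/w7.png

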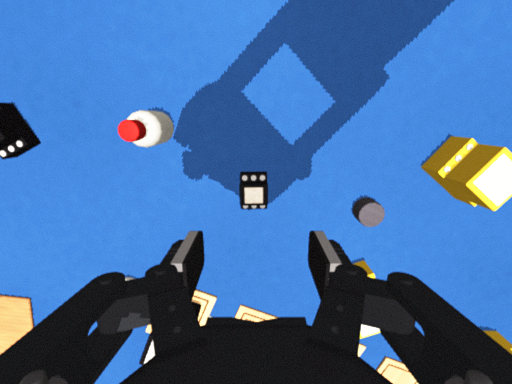

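drive_tool --commands "-0.4 1 -0.03 0.03 0;-0.4 2 -0.03 0.03 0;-0.4 3 -0.03 0.03 0;-0.4 3.2 -0.03 0.03 0;-0.4 3.2 -0.03 0.03 0;-0.4 3.2 -0.03 0.03 0;-0.4 3.2 -0.03 0.03 0"

```text
t: 11.47
tool_pos: [0.4665, -0.1238, 0.0134]
tool_rot: [-0.304, 1.546, 0.3]
contact_force: [1.2, 0.7, 0.9]
opening: 0.0598
```

```bash
python3 plan.py 465 -122.7 5 112
```

```text
t 11.47 pos [ 466.5 -123.8   13.4] yaw 112.1 open 59.8 F [1.2 0.7 0.9] q [-0.41 -0.04  2.1   0.    1.08 -2.37] down [ 0.004 -0.002 -1.   ]
shift [ 0.209  0.04  -0.026] turn 0.02 rows 0.2 0.0
```

drive_tool --commands "-0.4 0.2 0.03 -0.03 0;-0.4 0.2 0.03 -0.03 0;1 0.2 0.03 -0.03 0;1 0.2 0.03 -0.03 0;1 0.2 0.03 -0.03 0;1 0.2 0.03 -0.03 0;1 0.2 0.03 -0.03 0;1 0.2 0.03 -0.03 0" --newtons 40

```text
t: 12.13
tool_pos: [0.4631, -0.1226, 0.0035]
tool_rot: [-0.302, 1.549, 0.301]
contact_force: [-1.0, -0.0, 4.9]
opening: 0.0273
```

drive_tool --commands "1 0 0 0 0;1 -3.3 0 0 0;1 -3.3 0 0 0;1 -3.3 0 0 0;1 -3.3 0 0 0;1 -3.3 0 0 0"

```text
t: 12.63
tool_pos: [0.4647, -0.1233, 0.1386]
tool_rot: [-0.305, 1.543, 0.298]
contact_force: [0.6, -0.7, -1.4]
opening: 0.0274
```

```bash
python3 plan.py 653 155 140 88
```

```text
t 12.63 pos [ 464.7 -123.3  138.6] yaw 112.0 open 27.4 F [ 0.6 -0.7 -1.4] q [-0.41 -0.23  2.04  0.    1.33 -2.37] down [ 0.007 -0.003 -1.   ]
shift [-0.023  4.681  6.975] turn 4.81 rows 8.1 3.4
```

drive_tool --commands "1 0 4.68 6.97 4.8;1 0 4.68 6.97 4.8;1 0 4.68 6.97 4.8;1 0 4.68 6.97 4.8;1 0 4.68 6.97 4.8;1 0 4.68 6.97 4.8;1 0 4.68 6.97 4.8;1 0 4.68 6.97 4.8"

```text
t: 13.3
tool_pos: [0.6404, 0.1442, 0.1305]
tool_rot: [0.026, 1.576, -0.027]
contact_force: [0.7, 0.2, -0.4]
opening: 0.0272
```

drive_tool --commands "1 0 0 0 0;1 0 0 0 0;1 0 0 0 0"

```text
t: 13.55
tool_pos: [0.6398, 0.1422, 0.1314]
tool_rot: [0.026, 1.576, -0.027]
contact_force: [0.1, -0.2, -1.1]
opening: 0.0274
```

```bash
python3 - <<'E'
from h import *
grab('wrist','w8')
E
python3 held.py w8 158; python3 plan.py 653 155 9 88
```

```text
label 1030 [256. 264.] [642.2 142.2] [18.2 17.6] 87.9 z 0.1546
pad 4655 [175. 192.] [645.8  55.7] [66.3 81.6] 86.8 0.0045
pad 2276 [ 83. 191.] [648.9 -51.1] [68.8 81.7] 89.9 0.0046
pad 3517 [271. 189.] [654.1 155.9] [66.5 81.8] 88.4 0.0044
pad 1130 [ 11. 205.] [ 651.7 -119.6] [28.9 85. ] 74.9 0.0046
pad 740 [257. 312.] [800.9 135.3] [19.1 80.9] 5.2 0.0054
t 13.6 pos [640.  141.6 132.3] yaw 88.0 open 27.2 F [ 0.6 -0.  -0.5] q [ 0.1   0.2   1.62 -0.    1.32 -1.43] down [-0.004 -0.001 -1.   ]
shift [3.08  0.348 0.327] turn 0.0 rows 3.0 0.0
```

View pics/w8.png

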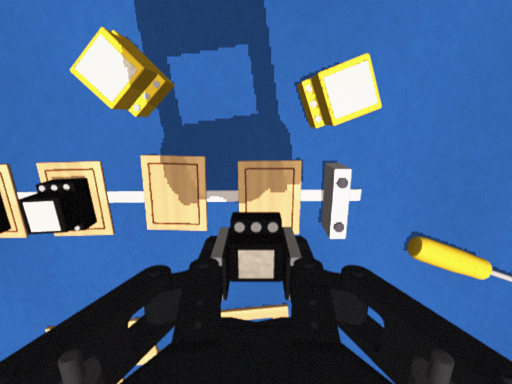

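drive_tool --commands "1 0.8 0.36 0.26 0;1 1.8 0.36 0.26 0;1 2.5 0.36 0.26 0;1 2.9 0.36 0.26 0;1 3.08 0.36 0.26 0;1 3.08 0.36 0.26 0;1 3.08 0.36 0.26 0"

```text
t: 14.18
tool_pos: [0.6535, 0.156, 0.0131]
tool_rot: [0.028, 1.568, -0.027]
contact_force: [0.9, -0.3, -0.3]
opening: 0.0274
```

```bash
python3 plan.py 652 155 8 88
```

```text
t 14.18 pos [653.5 156.   13.1] yaw 88.0 open 27.4 F [ 0.9 -0.3 -0.3] q [ 0.12  0.37  1.64 -0.    1.13 -1.41] down [ 0.002  0.    -1.   ]
shift [ 0.126 -0.025 -0.036] turn -0.0 rows 0.1 0.0
```

drive_tool --commands "1 0.1 0 -0.03 0;1 0.1 0 -0.03 0;1 0.1 0 -0.03 0;-0.1 0.1 0 -0.03 0;-0.1 0.1 0 -0.03 0;-0.1 0.1 0 -0.03 0;-0.1 0.1 0 -0.03 0;-0.1 0.1 0 -0.03 0"

```text
t: 14.85
tool_pos: [0.6514, 0.1566, 0.0077]
tool_rot: [0.027, 1.57, -0.027]
contact_force: [-0.6, 0.4, 0.1]
opening: 0.0465
```

drive_tool --commands "-0.1 -1 0 0 0;-0.1 -2 0 0 0;-0.1 -3 0 0 0;-0.1 -3.3 0 0 0;-0.1 -3.3 0 0 0"

```text
t: 15.27
tool_pos: [0.6548, 0.1571, 0.1464]
tool_rot: [0.028, 1.56, -0.025]
contact_force: [0.5, -0.5, -0.5]
opening: 0.0471
```

```bash
python3 - <<'E'
from h import *
grab('wrist','w9')
E
python3 held.py w9 30;python3 plan.py 497 -368 140 -41 full
```

```text
label 1084 [320. 182.] [652.7 221.3] [16.5 69.7] 88.5 z 0.0353
pad 4412 [163. 173.] [645.8  55.2] [67.  81.8] 87.0 0.0045
pad 2210 [ 74. 173.] [648.7 -50.9] [69.  81.5] 89.9 0.0046
pad 3289 [254. 177.] [653.9 155.4] [66.9 81.3] 88.8 0.0044
pad 773 [  7. 192.] [ 652.2 -115.5] [22. 84.] 73.7 0.0046
pad 1350 [246. 299.] [818.5 133.1] [54.3 87.9] 4.4 0.0054
t 15.32 pos [653.  156.8 142.8] yaw 88.0 open 46.9 F [ 0.1 -0.1  0.3] q [ 0.12  0.22  1.58  0.    1.34 -1.41] down [ 0.006  0.001 -1.   ]
shift [  0.038 -13.245  -3.45 ] turn 25.81 rows 13.1 18.0
```

View pics/w9.png

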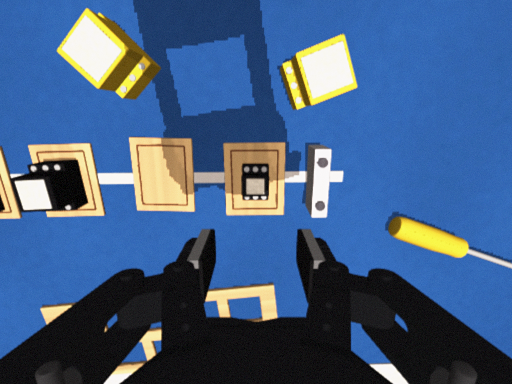

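drive_tool --commands "-0.5 0 -13.24 -3.45 25.8;-0.5 0 -13.24 -3.45 25.8;-0.5 0 -13.24 -3.45 25.8;-0.5 0 -13.24 -3.45 25.8;-0.5 0 -13.24 -3.45 25.8;-0.5 0 -13.24 -3.45 25.8;-0.5 0 -13.24 -3.45 25.8;-0.5 0 -13.24 -3.45 25.8"

```text
t: 15.98
tool_pos: [0.5539, -0.164, 0.1367]
tool_rot: [0.81, 1.419, -0.811]
contact_force: [0.5, 0.1, 0.0]
opening: 0.064
```

```bash
python3 plan.py 497 -368 140 -41 full
```

```text
t 15.98 pos [ 553.9 -164.   136.7] yaw 30.4 open 64.0 F [0.5 0.1 0. ] q [-0.42  0.02  1.81 -0.    1.32 -0.95] down [-0.004  0.002 -1.   ]
shift [-0.085 -3.807  3.678] turn 14.28 rows 5.1 10.0
```

drive_tool --commands "-0.5 0 -3.8 3.68 14.3;-0.5 0 -3.8 3.68 14.3;-0.5 0 -3.8 3.68 14.3;-0.5 0 -3.8 3.68 14.3;-0.5 0 -3.8 3.68 14.3;-0.5 0 -3.8 3.68 14.3;-0.5 0 -3.8 3.68 14.3;-0.5 0 -3.8 3.68 14.3"

```text
t: 16.65
tool_pos: [0.4991, -0.3673, 0.1363]
tool_rot: [1.548, 0.953, -1.55]
contact_force: [-0.6, -0.7, -0.5]
opening: 0.064
```

```bash
python3 plan.py 497 -368 140 -41 full
```

```text
t 16.65 pos [ 499.1 -367.3  136.3] yaw -27.0 open 64.0 F [-0.6 -0.7 -0.5] q [-0.75  0.12  1.71  0.    1.32 -0.28] down [-0.004  0.004 -1.   ]
shift [-0.093 -0.039  0.039] turn 2.79 rows 0.1 2.0
```

drive_tool --commands "-0.5 0 0 0 2.8;-0.5 0 0 0 2.8;-0.5 0 0 0 2.8;-0.5 0 0 0 2.8"

```text
t: 16.98
tool_pos: [0.4999, -0.3664, 0.1372]
tool_rot: [1.706, 0.793, -1.709]
contact_force: [0.6, 0.2, 0.4]
opening: 0.0643
```

```bash
python3 - <<'E'
from h import *
grab('wrist','w10')
E
python3 held.py w10 36;python3 seg.py w10; python3 plan.py 497 -368 8 -41 full
```

```text
label 1117 [116. 126.] [ 443.  -237.2] [31.1 26.2] 56.3 z 0.0438
label 549 [257. 197.] [ 498.3 -370. ] [22.7 22.3] 49.8 z 0.0367
w10
1803 [ 0.446 -0.24 ] ztop [0.07  0.071] rect [ 442. -237.] [31. 28.] 62 col [124. 132. 229.]
1414 [ 0.501 -0.366] ztop [0.037 0.038] rect [ 498. -370.] [44. 32.] 49 col [91. 69. 73.]
1421 [ 0.495 -0.569] ztop [0.086 0.089] rect [ 493. -568.] [ 5. 38.] 61 col [83. 84. 87.]
39 [ 0.542 -0.595] ztop [0.054 0.056] rect [ 542. -595.] [2. 5.] 54 col [77. 76. 79.]
1927 [ 0.606 -0.63 ] ztop [0.068 0.079] rect [ 614. -634.] [ 5. 65.] 62 col [80. 81. 83.]
t 17.03 pos [ 500.2 -366.5  137.7] yaw -40.4 open 64.0 F [0.2 0.9 0.6] q [-0.75  0.12  1.71 -0.    1.32 -0.05] down [-0.002  0.002 -1.   ]
shift [ 3.242 -0.026  0.08 ] turn 0.12 rows 3.1 0.1
```

View pics/w10.png

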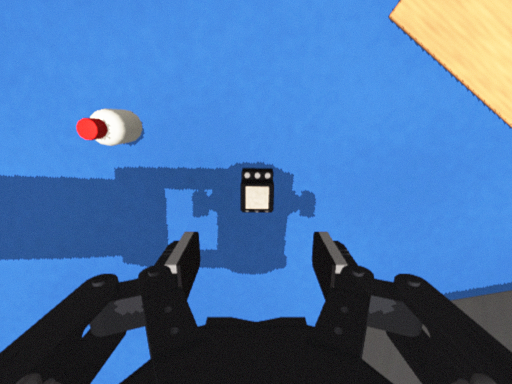

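drive_tool --commands "-0.5 1 -0.03 0.1 0;-0.5 2 -0.03 0.1 0;-0.5 3 -0.03 0.1 0;-0.5 3.33 -0.03 0.1 0;-0.5 3.33 -0.03 0.1 0;-0.5 3.33 -0.03 0.1 0;1 3.33 -0.03 0.1 0;1 3.33 -0.03 0.1 0"

```text
t: 17.7
tool_pos: [0.4994, -0.3713, 0.0099]
tool_rot: [1.709, 0.781, -1.705]
contact_force: [0.9, 0.2, -0.3]
opening: 0.0407
```

drive_tool --commands "1 0 0 0 0;1 0 0 0 0;1 0 0 0 0;1 -3.3 0 0 0;1 -3.3 0 0 0;1 -3.3 0 0 0;1 -3.3 0 0 0;1 -3.3 0 0 0"

```text
t: 18.37
tool_pos: [0.4999, -0.3718, 0.1448]
tool_rot: [1.709, 0.776, -1.701]
contact_force: [0.2, 0.2, -0.9]
opening: 0.0314
```

```bash
python3 plan.py 646 55 140 -93 full
```

```text
t 18.37 pos [ 499.9 -371.8  144.8] yaw -40.5 open 31.4 F [ 0.2  0.2 -0.9] q [-0.76  0.11  1.7  -0.    1.32 -0.05] down [ 0.008 -0.008 -1.   ]
shift [  0.068  -4.159 -10.483] turn 10.49 rows 10.8 7.3
```

drive_tool --commands "1 0 -4.16 -10.48 10.5;1 0 -4.16 -10.48 10.5;1 0 -4.16 -10.48 10.5;1 0 -4.16 -10.48 10.5;1 0 -4.16 -10.48 10.5;1 0 -4.16 -10.48 10.5;1 0 -4.16 -10.48 10.5;1 0 -4.16 -10.48 10.5"

```text
t: 19.03
tool_pos: [0.5996, -0.0664, 0.136]
tool_rot: [-2.188, 0.064, 2.195]
contact_force: [0.4, -1.4, -1.1]
opening: 0.0311
```

```bash
python3 plan.py 646 55 140 -93 full
```

```text
t 19.03 pos [599.6 -66.4 136. ] yaw -93.4 open 31.1 F [ 0.4 -1.4 -1.1] q [-0.23  0.08  1.75 -0.    1.32  1.4 ] down [-0.003  0.001 -1.   ]
shift [-0.102 -3.097 -0.98 ] turn -0.07 rows 3.1 0.1
```

drive_tool --commands "1 0 -3.1 -0.98 0;1 0 -3.1 -0.98 0;1 0 -3.1 -0.98 0;1 0 -3.1 -0.98 0;1 0 -3.1 -0.98 0;1 0 -3.1 -0.98 0"

```text
t: 19.53
tool_pos: [0.6453, 0.0533, 0.1363]
tool_rot: [-2.192, 0.058, 2.199]
contact_force: [-0.3, -0.0, -1.5]
opening: 0.0315
```

```bash
python3 - <<'E'
from h import *
grab('wrist','w11')
E
python3 held.py w11 165; python3 plan.py 646 55 14 -93 full
```

```text
label 1848 [256. 265.] [645.7  53.2] [22.3 23.5] 87.8 z 0.1632
pad 1917 [435. 164.] [ 648.6 -146.6] [67.4 81.8] 88.8 0.0045
pad 2307 [346. 170.] [648.5 -50.3] [66.3 81.9] 89.3 0.0045
pad 3293 [162. 177.] [653.8 155.4] [66.4 81.9] 88.5 0.0042
pad 3541 [253. 174.] [645.8  55.2] [66.2 81.1] 86.9 0.0043
t 19.58 pos [645.3  52.5 136.7] yaw -93.1 open 31.4 F [-0.4 -0.4 -2.3] q [-0.03  0.18  1.64 -0.    1.33  1.59] down [-0.003 -0.    -1.   ]
shift [ 3.068 -0.065 -0.021] turn -0.01 rows 2.9 0.0
```

View pics/w11.png

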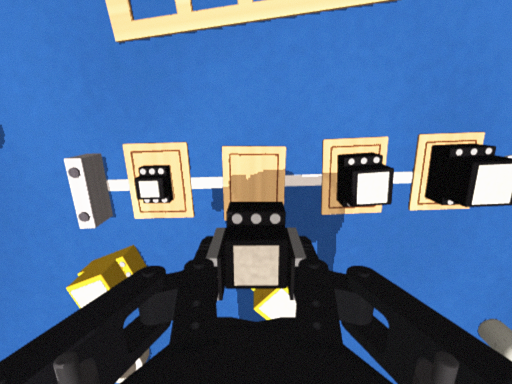

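drive_tool --commands "1 1 -0.06 0.03 0;1 2 -0.06 0.03 0;1 2.7 -0.06 0.03 0;1 3 -0.06 0.03 0;1 3.12 -0.06 0.03 0;1 3.12 -0.06 0.03 0;1 3.12 -0.06 0.03 0"

```text
t: 20.17
tool_pos: [0.6458, 0.0544, 0.0143]
tool_rot: [-2.195, 0.061, 2.192]
contact_force: [0.8, 0.1, -0.7]
opening: 0.0312
```

```bash
python3 plan.py 646 55 14 -93 full
```

```text
t 20.17 pos [645.8  54.4  14.3] yaw -93.2 open 31.2 F [ 0.8  0.1 -0.7] q [-0.03  0.32  1.7  -0.    1.12  1.6 ] down [ 0.001 -0.    -1.   ]
shift [ 0.008 -0.015 -0.005] turn -0.03 rows 0.0 0.0
```

drive_tool --commands "1 0.02 0 0 0;-0.2 0.02 0 0 0;-0.2 0.02 0 0 0;-0.2 0.02 0 0 0;-0.2 0.02 0 0 0;-0.2 0.02 0 0 0"

```text
t: 20.67
tool_pos: [0.6455, 0.0559, 0.0129]
tool_rot: [-2.195, 0.058, 2.194]
contact_force: [0.3, -0.1, 1.1]
opening: 0.0511
```

drive_tool --commands "-0.2 -1 0 0 0;-0.2 -2 0 0 0;-0.2 -3 0 0 0;-0.2 -4 0 0 0;-0.2 -5 0 0 0;-0.2 -5 0 2.5 0;-0.2 -5 2 2.5 0;-0.2 -5 2 2.5 0"

```text
t: 21.33
tool_pos: [0.5506, -0.0059, 0.2142]
tool_rot: [-2.2, 0.055, 2.194]
contact_force: [0.8, -1.4, -0.3]
opening: 0.0511
```

drive_tool --commands "-0.2 0 0 0 0;-0.2 0 0 0 0;-0.2 0 0 0 0"

```text
t: 21.58
tool_pos: [0.5514, -0.0065, 0.2131]
tool_rot: [-2.195, 0.059, 2.193]
contact_force: [-0.6, -0.1, -0.2]
opening: 0.0513
```

```bash
python3 - <<'E'
from h import *
grab('wrist','w12');grab('side','s12');grab('scene','c12')
E
for z in 30 36 50 61;do python3 held.py w12 $z;done|sort -u; python3 seg.py s12 c12 w12; python3 plan.py 646 55 14 -93 full
```

```text
label 1097 [434.  88.] [ 642.2 -214.6] [42.7 40.6] 86.7 z 0.0326
label 1106 [433.  88.] [ 642.2 -214.6] [42.7 40.6] 86.7 z 0.0325
label 1208 [389.  80.] [ 650.8 -148.9] [34.2 35.3] 89.6 z 0.0619
label 323 [433. 250.] [ 443.6 -231.9] [23.5 29.9] 49.5 z 0.047
label 441 [431. 248.] [ 443.9 -231.7] [24.2 30.2] 49.5 z 0.0453
label 467 [196.  97.] [646.2  54.7] [23.3 23.3] 87.1 z 0.0406
label 506 [428. 244.] [ 443.9 -231.7] [24.2 30.2] 49.5 z 0.0414
label 537 [430. 246.] [ 443.9 -231.7] [24.2 30.2] 49.5 z 0.0439
label 681 [ 89. 264.] [432.3 235. ] [54.9 59.6] 33.1 z 0.0235
label 729 [222. 198.] [531.3  33.3] [33.8 31.6] 42.8 z 0.0576
label 745 [ 90. 264.] [432.3 235. ] [54.9 59.6] 33.1 z 0.0234
label 776 [292.  88.] [649.4 -51.1] [29.6 28.4] 0.8 z 0.0508
label 789 [ 63. 189.] [552.4 217. ] [32.3 35.2] 18.6 z 0.0574
label 930 [51. 99.] [652.1 221.1] [17.8 69.3] 88.1 z 0.0352
pad 1556 [356.  90.] [ 648.9 -146.7] [65.8 82.7] 89.1 0.0046
pad 2041 [285.  91.] [648.8 -50.9] [66.7 82.5] 89.8 0.0044
pad 2427 [204.  98.] [645.8  55.2] [65.9 82.4] 86.7 0.0043
pad 2658 [124.  95.] [654.1 155.5] [66.6
[... 3817 characters left out ...]
0.036 0.038] rect [652. 221.] [18. 70.] 88 col [111. 106. 114.]
1332 [ 0.642 -0.212] ztop [0.034 0.034] rect [ 642. -214.] [43. 41.] 87 col [251. 251. 252.]
2894 [ 0.65  -0.142] ztop [0.062 0.063] rect [ 650. -148.] [43. 56.] 90 col [72.5 80.  88. ]
1623 [ 0.648 -0.049] ztop [0.051 0.052] rect [649. -51.] [50. 37.] 1 col [184. 190. 200.]
1210 [0.646 0.053] ztop [0.041 0.042] rect [646.  55.] [32. 43.] 87 col [124.  133.5 141. ]
995 [0.653 0.153] ztop [0.031 0.032] rect [653. 156.] [30. 38.] 89 col [ 77.  90. 101.]
t 21.73 pos [551.9  -5.9 212.9] yaw -93.0 open 51.1 F [-0.  -0.5 -1.1] q [-0.15 -0.11  1.8   0.    1.45  1.48] down [ 0.  0. -1.]
shift [ 4.973 -1.642 -2.269] turn 0.0 rows 5.5 0.0
```

View pics/w12.png

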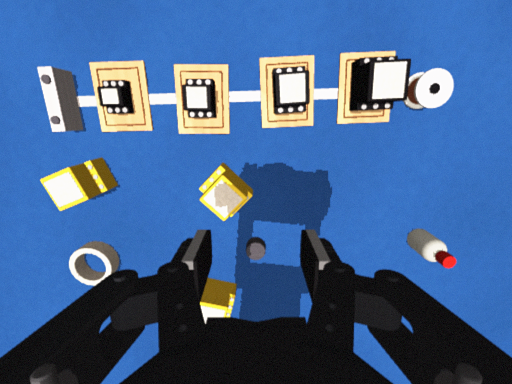

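View pics/c12.png

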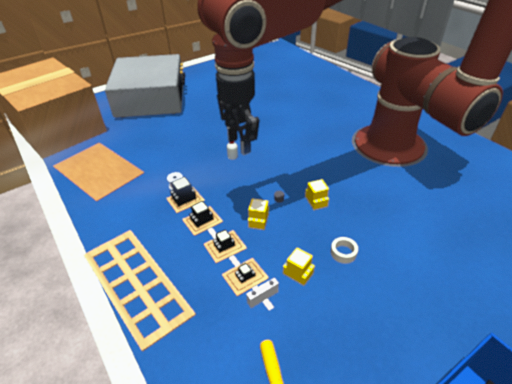

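The wrist picture shows all four blocks upright on their pads: tiny (115,97), small (198,98), medium (291,88) and large (380,80). All are within about 3 mm of centre and about 2° of square. The end stop is at (58,98), next to the tiny, and the gripper is clear.

```bash
python3 -c "
from station import ctrl
print(ctrl.finish_job())"
```

```text
the job is handed in; nothing more can be done
None
```

I set the four black transformers out on the pads and handed the job in at about 22 s of the 93 s. From the aluminium end stop they run tiny, small, medium, large. I left the yellow look-alikes where they were.

In the last wrist-camera check, each block's centre came out within about 3 mm of its pad's centre (the limit is 12 mm). Each was about 2° or less off square (the limit is 0.22 rad, about 12.6°). Top heights matched each block standing upright on a 4 mm pad. The gripper was open and about 0.2 m up, clear of everything. The highest tool force I saw reported was about 8 N.

- **Camera disagreement:** the side and scene cameras differed from the wrist camera by a few millimetres, and their rectangle fits on the placed blocks took in some of the pad. I judged the final positions by the wrist camera.
- **Arm offset:** the arm usually stopped about 4–6 mm above the commanded height near the bench, so I worked from the measured tool position for each placing.

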